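# Drop the panel stand's kickstand and hold the frame upright

## Robot

A 7-joint arm with a two-finger parallel gripper is mounted at the origin on the work surface. World frame = base frame: x ahead of the robot, y to its left, z up, the work surface at z = 0. Lengths are in m, angles in rad, forces in N, time in s.
With the tool pointing down it reaches from about 0.35 to 0.9 m from the base axis. Payload 8.1 kg.
Tool frame: the origin (TCP) lies at the very end of the fingers, on their centre line; the grasp point (between the pads) lies 19 mm behind it (bot.grasp_offset is the distance from the TCP to the grasp point, in m); z points along the fingers, y is the direction in which the jaws open and shut (so a half turn about z gives the same grasp; the last joint's range is limited). The gripper opens to 85 mm and grips with 20 to 120 N. Pads are 22 mm wide; open, the fingers measure 114 mm over their backs; the gripper's body (76 mm by 85 mm) begins 54 mm behind the grasp point. The pads swing forward as they close: fully open they stand 13 mm farther back than shut.
Start: joints at [1.068, 0.434, 0.025, 1.573, -0.012, 1.134, -0.075], TCP at [0.243, -0.576, 0.231] pointing down, gripper open.
Joint ranges: [-2.62, 2.62], [-0.44, 2.09], [-1.27, 1.32], [0.08, 2.57], [-1.32, 4.46], [0.12, 2], [-2.74, 2.74]. Speed limits (rad/s): [2.22, 2.22, 3.01, 3.01, 3.14, 3.14, 3.14].

## Interface

Orientations are given as [roll, pitch, yaw] about the fixed x, y, z axes, in that order (R = Rz(yaw) Ry(pitch) Rx(roll)).
In Python, from station import bot gives the robot as it stands.
- The arm moves only by the tool send_rows, never from a script. Its argument "plan" is a list of rows, each an object with "xyz": the shift along the tool's x, y, z as a fraction of full scale, a list of three; "rot": the turn, a rotation vector about the tool's x, y, z as a fraction of full scale, a list of three; "hand": the opening, from 0 (shut) to 1 (fully open). In form: [{"xyz": [tx, ty, tz], "rot": [wx, wy, wz], "hand": hand}, ...]. A call has 1 to 5 rows; each row shifts and turns the commanded pose from where the row before left it, along the tool's axes as they then stand; what a row does not reach is not made up. Full scale, the value 1, is 0.025 m for a shift and 8 degrees for a turn. A row lasts 1/10 s, in which the tool goes at most 50 mm and 8.59 degrees, less where a joint would pass 70% of its speed; a pose out of reach is approached as far as the arm can. A call with a number of a shift or a turn outside -1 to 1 is refused whole. A call with a gripper value outside its range is refused whole. The fingers move at their own pace and stop on an object; the grip force is fixed at half the most. Time passes only in rows, so rows that do not move let the fingers close. It gives the time, the measured TCP pose, the force and the opening at its end, in the units of the state.
- bot.state(): the state, without advancing time (a new reading comes with each control period).
- bot.snapshot(name): name is "scene" or "top" or "wrist"; returns (picture, depth): 420x560x3 uint8, red, green, blue; 420x560 float32, m along the optical axis (not along the pixel's ray), 0 where there is no reading.
- bot.camera_model(name): a dict with "fx", "fy", "cx", "cy" (pixels), "T" (4x4, takes a point from camera to world coordinates); the wrist camera has in their place "mount" (4x4, takes a point from camera to tool coordinates, whose origin is the TCP and whose axes are the flange's). Camera axes: x right, y down, z forward; pixel columns grow to the right and rows downward; lengths in m; the calibration is good to about 2 mm. The wrist camera is an equidistant fisheye: a pixel r from the principal point sees the ray r / f radians off the axis. A picture is of the moment at which its call begins: read the wrist's pose just before it. camera_model takes no time and is no camera call.
- bot.sign_off(): hands the job in, once; it reports no verdict.
The state is a dict: "time": time; "qpos": joint angles; "joint_vel": joint speeds; "effort": joint torques, N m; "tcp_pos": TCP position; "tcp_rot": TCP orientation; "wrist_force": force on the tool from outside, world axes, zero at the start; "wrist_torque": the same for the moment, N m; "grip_width": finger opening in m.
Only numpy, scipy, OpenCV 4.12 (cv2) and the standard library are available. Lean on these libraries where they do the work, as an engineer would, in place of code of your own. Each camera call takes 0.05 s, during which the arm holds its last target. There are 200 camera calls.

## Task

The wiring frame on the blue panel stand is leaning back on its rest. While it still leans there, flip its yellow kickstand down over centre until it is fully home, then pull the frame up by the blue grip on its top bar until it stands upright and keep holding the grip: it is top-heavy and must not topple forward onto the kickstand, so finish while holding it still. Do not disturb the things around it.

Things in the scene. Friction and masses are not known exactly. Their poses are not given: they have to be found in the camera images.
- panel_stand: Fixed foot of the stand: blue steel plate 300 x 320 x 12 mm, two dark bearing blocks and two rear rest posts (at x +105, y +-112 mm, 158 mm high). Origin on the bench under the frame's hinge line; its x axis points horizontally away from the robot side (towards the rest posts), y along the hinge line, z up. It does not move; its place and yaw differ from run to run.
- frame_hinge (a point): Middle of the frame's horizontal hinge line, 40 mm above the bench, over the stand's origin. Axes as the stand.
- panel_frame (a joint): Lean of the frame about the hinge line, rad: 0 = upright, +0.48 = leaning back on the rear posts (the start), negative = tipping to the robot side. Open rectangle of tubes 242 mm wide, 244 mm high over the hinge line, 0.9 kg in all (+-20 percent), breakers on its low rail. Turns freely. Balances at about +0.2 (kickstand down): below that it falls forward, above it falls back.
- frame_grip (a point): Middle of the blue grip, the central 100 mm of the frame's round top bar, 19 mm in diameter, along the hinge direction, 235 mm from the hinge line; nothing within 100 mm under it. Turns with the frame: its y axis is along the bar, its z axis points from the hinge line to the bar.
- kickstand_pivot (a point): Kickstand's pivot (axis parallel to the hinge line), on the hub at the robot side of the frame: in the frame 100 mm up from the hinge line and 42 mm to the robot side. A thin spring strut runs beside it, from the back of the frame to a pin on the leg 30 mm from the pivot.
- kickstand_foot (a point): Centre of the red foot at the kickstand's end: a cylinder 24 mm in diameter, 26 mm long, parallel to the hinge line, turning freely on the leg's end, 120 mm from the pivot. The yellow leg is a flat bar 13 x 9 mm. Folded, it points up, 20 degrees off the frame to the robot side, foot 0.26 m above the bench; clear all round, 60 mm between foot and top bar. A light push or hook moves it.
- kickstand (a joint): Angle, rad: 0 = folded up (the start), growing as the foot swings to the robot side and down, 2.09 = fully down on its stop (leg 40 degrees off the frame's lower direction). Over-centre spring: pushes back to folded below about 0.7, on to fully down beyond 0.9; under 2 N at the foot. With the frame upright the lowered foot hangs 2 cm over the plate; it lands at a lean of about -0.2.
- blue_bin: Loose bystander: blue bin 130 x 90 x 60 mm with steel parts; origin under its middle.
- green_bin: Loose bystander: green bin 130 x 90 x 60 mm with steel parts; origin under its middle.
- contactor: Loose bystander: grey and black contactor 70 x 45 x 80 mm; origin under its middle.
- reel: Loose bystander: orange reel 90 mm across, 35 mm high; origin under its middle.
- screwdriver: Loose bystander: screwdriver with red handle lying on the bench.
- parts_cup: Loose bystander: white cup 70 mm across, 80 mm high; origin under its middle.

How it is judged:
By the outcome, as a careful person would: the job done as asked, in the order asked, and still so for the second after the job is handed in, while the arm keeps its last pose, push and grip.
It also fails if it takes over 48 s, if anything falls off the work surface, if the arm or the gripper's body presses on something with over 40 N, if the wrist force passes 120 N, or if a joint passes its speed limit or range.

## Working session

There is one attempt and no reset: what is moved stays moved. The work goes in short steps, Python scripts to look and compute and a tool call to move; the robot and the scene stay as the last step left them, time stands still between calls to the robot, and variables do not carry over. Pictures are saved under pics/ and viewed, about 8 in all and at most 12, crops included, and the job is handed in when it is done.

Besides the shell and the picture viewer there is one more tool, called after "Emit:" as name([rows], argument=value, ...), one row to a line, values as JSON. send_rows: Moves the arm, as the interface text tells. Its arguments: {"type":"object","properties":{"plan":{"type":"array"}},"required":["plan"]}

```bash
ls; mkdir -p pics; python3 - <<'E'
from station import bot
import cv2,numpy as np
s=bot.state(); print({k:np.round(v,3) for k,v in s.items()}, bot.grasp_offset)
for n in("scene","top"):
    p,d=bot.snapshot(n); cv2.imwrite(f"pics/{n}0.png",p[...,::-1]); np.savez(f"/tmp/{n}0.npz",p=p,d=d); m=bot.camera_model(n); print(n,m)
print(bot.camera_model("wrist"))
E
```

```text
pics
{'time': np.float64(0.0), 'qpos': array([ 1.068,  0.435,  0.025,  1.574, -0.012,  1.134, -0.075]), 'joint_vel': array([-0.002, -0.   ,  0.   , -0.001, -0.001, -0.001, -0.001]), 'effort': array([-0.0000e+00, -6.7048e+01,  1.0250e+00, -3.1621e+01,  1.6000e-02,
        1.2000e-02,  0.0000e+00]), 'tcp_pos': array([ 0.243, -0.575,  0.231]), 'tcp_rot': array([-3.14,  0.  ,  0.4 ]), 'wrist_force': array([-1.235,  0.627, -0.294]), 'wrist_torque': array([0.015, 0.032, 0.009]), 'grip_width': np.float64(0.085)} 0.0187
scene {'fx': 405.11775630094115, 'fy': 405.11775630094115, 'cx': 271.24367621269437, 'cy': 205.61251533319822, 'T': array([[ 0.34727744,  0.73749419, -0.57922422,  1.28407166],
       [ 0.93773288, -0.26820081,  0.22073823, -0.33573059],
       [ 0.00744476, -0.619815  , -0.78471265,  1.29632833],
       [ 0.        ,  0.        ,  0.        ,  1.        ]])}
top {'fx': 460.8162620026041, 'fy': 460.8162620026041, 'cx': 278.6984180744557, 'cy': 207.2050936202008, 'T': array([[-2.78521097e-02, -9.95749560e-01,  8.77899400e-02,
         3.50129600e-01],
       [-9.99606547e-01,  2.80358721e-02,  8.60646068e-04,
        -2.26230250e-02],
       [-3.31825547e-03, -8.77314280e-02, -9.96138638e-01,
         1.43318143e+00],
       [ 0.00000000e+00,  0.00000000e+00,  0.00000000e+00,
         1.00000000e+00]])}
{'fx': 325.19226210127806, 'fy': 325.19226210127806, 'cx': 282.0267642056532, 'cy': 201.66757434303094, 'mount': array([[ 1.09372563e-03, -9.65337626e-01, -2.61002051e-01,
         6.66831947e-02],
       [ 9.99998934e-01,  8.03443392e-04,  1.21888055e-03,
         7.39800508e-04],
       [-9.66930880e-04, -2.61003106e-01,  9.65337477e-01,
        -1.43870667e-01],
       [ 0.00000000e+00,  0.00000000e+00,  0.00000000e+00,
         1.00000000e+00]])}
```

View pics/scene0.png

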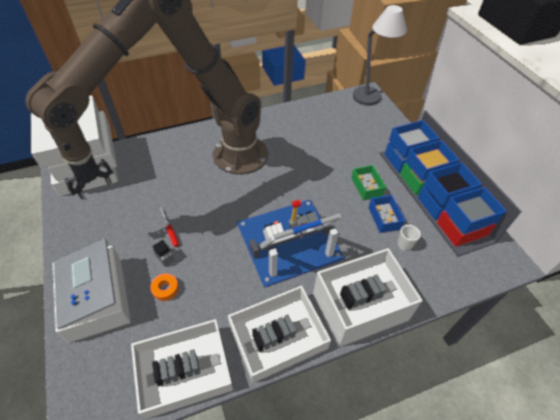

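View pics/top0.png

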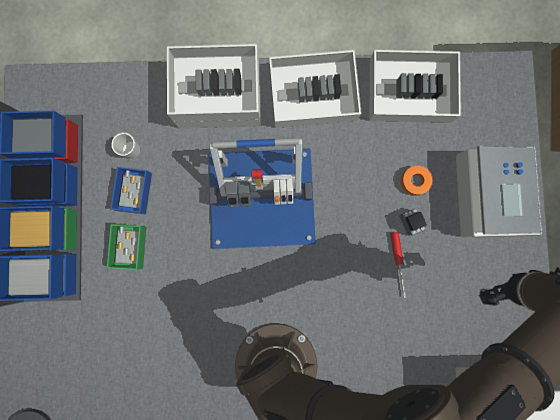

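The scene view shows the stand mid-bench, with the red foot at about (296,204). In the top view the plate spans about (210–314, 148–247), the blue grip is at about (256,143) and the red foot at about (257,175).

```bash
cat > h.py <<'E'
import numpy as np,cv2
from station import bot
from scipy.spatial.transform import Rotation as R
def ray(n,u,v):
    m=bot.camera_model(n); T=np.array(m["T"]); d=np.array([(u-m["cx"])/m["fx"],(v-m["cy"])/m["fy"],1.0]); return T[:3,3],T[:3,:3]@d
def onz(n,u,v,z):
    o,d=ray(n,u,v); return o+d*(z-o[2])/d[2]
def pts(n,mask,D):
    v,u=np.nonzero(mask&(D>0)); m=bot.camera_model(n); T=np.array(m["T"]); z=D[v,u]
    return np.c_[(u-m["cx"])/m["fx"]*z,(v-m["cy"])/m["fy"]*z,z]@T[:3,:3].T+T[:3,3]
def tri(a,b):
    (o1,d1),(o2,d2)=a,b; A=np.c_[d1,-d2]; t=np.linalg.lstsq(A,o2-o1,rcond=None)[0]; p,q=o1+d1*t[0],o2+d2*t[1]; return (p+q)/2,np.linalg.norm(p-q)
def hsv(p): return cv2.cvtColor(p,cv2.COLOR_RGB2HSV)
E
python3 - <<'E'
from h import *
S={n:np.load(f"/tmp/{n}0.npz") for n in("scene","top")}
win={"top":(slice(130,255),slice(200,325)),"scene":(slice(185,290),slice(225,360))}
red={}
for n in S:
    p,D=S[n]["p"],S[n]["d"]; H=hsv(p); w=np.zeros(D.shape,bool); w[win[n]]=1
    b=w&(H[...,0]>100)&(H[...,0]<125)&(H[...,1]>130)&(H[...,2]>60)
    r=w&((H[...,0]<6)|(H[...,0]>172))&(H[...,1]>150)&(H[...,2]>90)
    P=pts(n,r,D); v,u=np.nonzero(r); print(n,"red",r.sum(),u.mean(),v.mean(),np.median(P,0).round(4)); red[n]=ray(n,u.mean(),v.mean())
    y=w&(H[...,0]>18)&(H[...,0]<32)&(H[...,1]>150)&(H[...,2]>90); print(n,'yellow',y.sum(),pts(n,y,D).round(3)[::4].tolist())
    Pb=pts(n,b,D); g=Pb[Pb[:,2]>.15]
    if len(g): print(n,"grip",len(g),np.median(g,0).round(4),g.min(0).round(3),g.max(0).round(3))
    pl=Pb[(Pb[:,2]<.03)]; rc=cv2.minAreaRect((pl[:,:2]*1000).astype(np.float32)); print(n,"plate",len(pl),np.median(pl[:,2]),rc,cv2.boxPoints(rc).round(1).tolist())
print("red tri",tri(red["top"],red["scene"]))
E
```

```text
scene red 44 296.29545454545456 203.25 [0.5498 0.0307 0.2763]
scene yellow 23 [[0.545, 0.03, 0.247], [0.544, 0.031, 0.234], [0.541, 0.033, 0.218], [0.541, 0.027, 0.204], [0.536, 0.03, 0.185], [0.534, 0.027, 0.173]]
scene grip 147 [0.6313 0.0311 0.2567] [ 0.62  -0.013  0.247] [0.641 0.082 0.262]
scene plate 3238 0.012411660001794944 ((509.8988037109375, 30.096023559570312), (305.9523010253906, 315.6584777832031), 1.6674518585205078) [[352.3999938964844, 183.39999389648438], [361.6000061035156, -132.10000610351562], [667.4000244140625, -123.19999694824219], [658.2000122070312, 192.3000030517578]]
top red 81 256.6296296296296 173.34567901234567 [0.5401 0.0315 0.2767]
top yellow 21 [[0.531, 0.033, 0.237], [0.531, 0.029, 0.221], [0.528, 0.035, 0.208], [0.526, 0.032, 0.2], [0.525, 0.03, 0.188], [0.524, 0.028, 0.175]]
top grip 243 [0.6235 0.0327 0.2557] [ 0.616 -0.014  0.248] [0.634 0.082 0.263]
top plate 5878 0.011472605400999036 ((506.6552734375, 31.573333740234375), (298.643310546875, 317.50433349609375), 1.0141874551773071) [[354.5, 187.6999969482422], [360.20001220703125, -129.8000030517578], [658.7999877929688, -124.5], [653.0999755859375, 192.89999389648438]]
red tri (array([0.54190527, 0.03333202, 0.26586872]), np.float64(0.001903178171039918))
```

Origin is about (0.518, 0.031) with yaw about 1°. The predicted foot position (0.543, 0.033, 0.267) matches the triangulated one. I'll start moving: lift, shut the fingers, and turn to yaw ≈ π/2.

Emit:
send_rows([
  {"xyz": [0, 0, -0.5], "rot": [0, 0, -1], "hand": 0},
  {"xyz": [0, 0, -0.5], "rot": [0, 0, -1], "hand": 0},
  {"xyz": [0, 0, -0.5], "rot": [0, 0, -1], "hand": 0},
  {"xyz": [0, 0, -0.5], "rot": [0, 0, -1], "hand": 0},
  {"xyz": [0, 0, -0.5], "rot": [0, 0, -1], "hand": 0},
])

```text
time: 0.6
tcp_pos: [0.2431, -0.5755, 0.2939]
tcp_rot: [-3.141, -0.001, 1.104]
wrist_force: [0.6, 0.1, 0.6]
grip_width: 0.0125
```

Emit:
send_rows([
  {"xyz": [0, 0, -0.5], "rot": [0, 0, -1], "hand": 0},
  {"xyz": [0, 0, -0.5], "rot": [0, 0, -1], "hand": 0},
  {"xyz": [0, 0, -0.5], "rot": [0, 0, -1], "hand": 0},
  {"xyz": [0, 0, -0.5], "rot": [0, 0, -0.5], "hand": 0},
  {"xyz": [0, 0, 0], "rot": [0, 0, 0], "hand": 0},
])

```text
time: 1.1
tcp_pos: [0.2435, -0.5763, 0.3451]
tcp_rot: [3.141, 0.002, 1.587]
wrist_force: [0.3, -0.1, -0.5]
grip_width: 0.0001
```

Emit:
send_rows([
  {"xyz": [1, 0.58, 0], "rot": [0, 0, 0], "hand": 0},
  {"xyz": [1, 0.58, 0], "rot": [0, 0, 0], "hand": 0},
  {"xyz": [1, 0.58, 0], "rot": [0, 0, 0], "hand": 0},
  {"xyz": [1, 0.58, 0], "rot": [0, 0, 0], "hand": 0},
  {"xyz": [1, 0.58, 0], "rot": [0, 0, 0], "hand": 0},
])

```text
time: 1.6
tcp_pos: [0.314, -0.4482, 0.3428]
tcp_rot: [-3.141, -0.001, 1.584]
wrist_force: [0.3, -0.3, -0.2]
grip_width: -0.0003
```

Emit:
send_rows([
  {"xyz": [1, 0.58, 0], "rot": [0, 0, 0], "hand": 0},
  {"xyz": [1, 0.58, 0], "rot": [0, 0, 0], "hand": 0},
  {"xyz": [1, 0.58, 0], "rot": [0, 0, 0], "hand": 0},
  {"xyz": [1, 0.58, 0], "rot": [0, 0, 0], "hand": 0},
  {"xyz": [1, 0.58, 0], "rot": [0, 0, 0], "hand": 0},
])

```text
time: 2.1
tcp_pos: [0.3844, -0.3222, 0.3429]
tcp_rot: [-3.141, -0.001, 1.584]
wrist_force: [0.3, 0.1, 0.2]
grip_width: -0.0001
```

Emit:
send_rows([
  {"xyz": [1, 0.58, 0], "rot": [0, 0, 0], "hand": 0},
  {"xyz": [1, 0.58, 0], "rot": [0, 0, 0], "hand": 0},
  {"xyz": [1, 0.58, 0], "rot": [0, 0, 0], "hand": 0},
  {"xyz": [1, 0.58, 0], "rot": [0, 0, 0], "hand": 0},
  {"xyz": [1, 0.58, 0], "rot": [0, 0, 0], "hand": 0},
])

```text
time: 2.6
tcp_pos: [0.4548, -0.1962, 0.3429]
tcp_rot: [-3.141, -0.0, 1.584]
wrist_force: [0.1, 0.0, -1.0]
grip_width: -0.0002
```

Emit:
send_rows([
  {"xyz": [1, 0.58, 0], "rot": [0, 0, 0], "hand": 0},
  {"xyz": [1, 0.58, 0], "rot": [0, 0, 0], "hand": 0},
  {"xyz": [1, 0.58, 0], "rot": [0, 0, 0], "hand": 0},
  {"xyz": [1, 0.58, 0], "rot": [0, 0, 0], "hand": 0},
  {"xyz": [0, 0, 0], "rot": [0, 0, 0], "hand": 0},
])

```text
time: 3.1
tcp_pos: [0.5122, -0.092, 0.3429]
tcp_rot: [-3.141, -0.002, 1.59]
wrist_force: [-0.2, 0.4, 0.9]
grip_width: 0.0001
```

Emit:
send_rows([
  {"xyz": [1, 0.6, 0], "rot": [0, 0, 0], "hand": 0},
  {"xyz": [1, 0.6, 0], "rot": [0, 0, 0], "hand": 0},
  {"xyz": [1, 0.6, 0], "rot": [0, 0, 0], "hand": 0},
  {"xyz": [1, 0.6, 0], "rot": [0, 0, 0], "hand": 0},
  {"xyz": [1, 0.6, 0], "rot": [0, 0, 0], "hand": 0},
])

```text
time: 3.6
tcp_pos: [0.5844, 0.0299, 0.3429]
tcp_rot: [-3.14, 0.001, 1.584]
wrist_force: [0.7, 0.3, 0.4]
grip_width: 0.0002
```

```bash
cat >> h.py <<'E'
def wpix(p,s):  # project world pts to wrist px
    m=bot.camera_model("wrist"); T=np.eye(4); T[:3,:3]=R.from_euler("xyz",s["tcp_rot"]).as_matrix(); T[:3,3]=s["tcp_pos"]
    c=np.linalg.inv(T@np.array(m["mount"]))@np.r_[p,1]; r=np.hypot(c[0],c[1]); a=np.arctan2(r,c[2])*m["fx"]/r
    return np.array([m["cx"]+c[0]*a,m["cy"]+c[1]*a])
def wray(u,v,s):
    m=bot.camera_model("wrist"); T=np.eye(4); T[:3,:3]=R.from_euler("xyz",s["tcp_rot"]).as_matrix(); T[:3,3]=s["tcp_pos"]; T=T@np.array(m["mount"])
    d=np.array([u-m["cx"],v-m["cy"]])/m["fx"]; r=np.hypot(*d); return T[:3,3],T[:3,:3]@np.r_[np.sin(r)*d/r,np.cos(r)]
E
python3 - <<'E'
from h import *
s=bot.state(); p,d=bot.snapshot("wrist"); print(s["tcp_pos"],s["tcp_rot"],s["qpos"].round(2))
H=hsv(p)
r=((H[...,0]<6)|(H[...,0]>172))&(H[...,1]>150)&(H[...,2]>90)
b=(H[...,0]>100)&(H[...,0]<125)&(H[...,1]>130)&(H[...,2]>60)
foot=np.array([.5426,.033,.266]); grip=np.array([.6265,.033,.248])
print("pred foot,grip,tip",wpix(foot,s),wpix(grip,s),wpix(s["tcp_pos"]+[0,0,.0001],s))
for n,k in(("red",r),("blue",b)):
    c,_,st,ce=cv2.connectedComponentsWithStats(k.astype(np.uint8))[0:4] and cv2.connectedComponentsWithStats(k.astype(np.uint8))
    for i in range(1,c):
        if st[i,4]>150: print(n,st[i],ce[i].round(1))
cv2.imwrite("pics/w1.png",p[...,::-1])
E
```

```text
[0.58441887 0.02987002 0.34285341] [-3.14041326e+00  5.65382950e-04  1.58351358e+00] [ 0.26  0.36 -0.58  1.46  0.2   1.38 -0.31]
pred foot,grip,tip [222.01982306 204.22101489] [335.6997206  199.35613339] [279.81627611 254.59711082]
red [ 207  186   32   43 1175] [222.4 207.6]
blue [  135    54    90   203 13357] [174.9 152.1]
blue [  263    73    89   190 12119] [306.3 166.8]
```

View pics/w1.png

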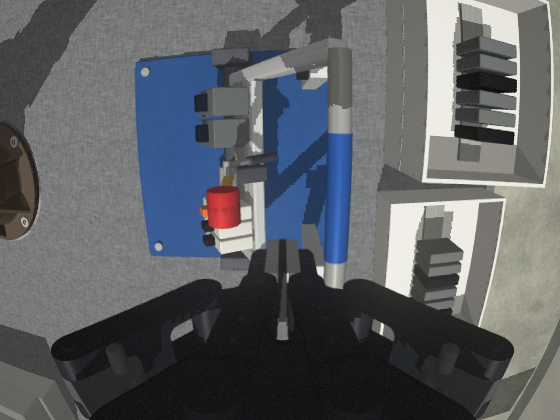

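Wrist view: red foot at (222,207), blue grip at about (339,198), shut fingertips between them at (283,245). All match the predictions, so I'll descend behind the foot.

Emit:
send_rows([
  {"xyz": [0, 0, 0.8], "rot": [0, 0, 0], "hand": 0},
  {"xyz": [0, 0, 0.8], "rot": [0, 0, 0], "hand": 0},
  {"xyz": [0, 0, 0.8], "rot": [0, 0, 0], "hand": 0},
  {"xyz": [0, 0, 0.8], "rot": [0, 0, 0], "hand": 0},
  {"xyz": [0.05, 0, 0.5], "rot": [0, 0, 0], "hand": 0},
])

```text
time: 4.15
tcp_pos: [0.5832, 0.0297, 0.249]
tcp_rot: [-3.139, 0.001, 1.584]
wrist_force: [-1.0, -0.0, -0.2]
grip_width: 0.0
```

Emit:
send_rows([
  {"xyz": [0, -0.4, 0], "rot": [0, 0, 0], "hand": 0},
  {"xyz": [0, -0.4, 0], "rot": [0, 0, 0], "hand": 0},
  {"xyz": [0, -0.4, 0], "rot": [0, 0, 0], "hand": 0},
  {"xyz": [0, -0.4, 0], "rot": [0, 0, 0], "hand": 0},
  {"xyz": [0, -0.4, 0], "rot": [0, 0, 0], "hand": 0},
])

```text
time: 4.65
tcp_pos: [0.5336, 0.0301, 0.2521]
tcp_rot: [3.14, 0.0, 1.586]
wrist_force: [0.7, -1.2, -0.4]
grip_width: -0.0001
```

```bash
cat > look.py <<'E'
from h import *
import sys
def comps(k,n,lo=40):
    c,_,st,ce=cv2.connectedComponentsWithStats(k.astype(np.uint8))
    for i in range(1,c):
        if st[i,4]>lo: print(n,st[i].tolist(),ce[i].round(1))
s=bot.state(); print(s["time"],s["tcp_pos"].round(4),s["tcp_rot"].round(3),s["wrist_force"].round(1),s["grip_width"].round(4))
for n in sys.argv[2:]:
    s=bot.state(); p,d=bot.snapshot(n); H=hsv(p); w=np.zeros(d.shape,bool)
    w[{"top":(slice(110,255),slice(180,340)),"scene":(slice(150,290),slice(225,360)),"wrist":(slice(0,420),slice(0,560))}[n]]=1
    r=w&((H[...,0]<6)|(H[...,0]>172))&(H[...,1]>150)&(H[...,2]>90)
    b=w&(H[...,0]>100)&(H[...,0]<125)&(H[...,1]>130)&(H[...,2]>60)
    comps(r,n+" red",15)
    if n=="wrist": comps(b,n+" blue",400)
    else:
        if r.any(): print(n,"red pt",np.median(pts(n,r,d),0).round(4))
        g=pts(n,b,d); g=g[g[:,2]>.15]
        if len(g): print(n,"grip",len(g),np.median(g,0).round(4),g.min(0).round(3),g.max(0).round(3))
    cv2.imwrite(f"pics/{n}_{sys.argv[1]}.png",p[...,::-1])
E
python3 look.py a top wrist scene
```

```text
Traceback (most recent call last):
  File "look.py", line 7, in <module>
    s=bot.state(); print(s["time"],s["tcp_pos"].round(4),s["tcp_rot"].round(3),s["wrist_force"].round(1),s["grip_width"].round(4))
                                                                                                         ^^^^^^^^^^^^^^^^^^^^^
AttributeError: 'float' object has no attribute 'round'
```

```bash
sed -i 's/s\["grip_width"\].round(4)/round(float(s["grip_width"]),4)/' look.py; python3 look.py a top wrist scene
```

```text
4.65 [0.5336 0.0301 0.2521] [3.14  0.    1.586] [ 0.7 -1.2 -0.4] -0.0001
top grip 9 [0.4191 0.0387 0.6739] [0.356 0.016 0.629] [0.492 0.072 0.703]
wrist red [196, 231, 54, 58, 2537] [223.1 257.4]
wrist blue [141, 38, 116, 247, 20196] [192.3 148.1]
wrist blue [314, 66, 73, 220, 11323] [350.5 172.6]
wrist blue [429, 151, 57, 167, 5272] [458.2 230.5]
scene red pt [0.5126 0.0198 0.2753]
scene grip 149 [0.6308 0.0312 0.2566] [ 0.54  -0.013  0.246] [0.639 0.082 0.342]
```

The foot is moving and the frame hasn't stirred. I'll continue along the arc.

Emit:
send_rows([
  {"xyz": [0, -0.4, 0.1], "rot": [0, 0, 0], "hand": 0},
  {"xyz": [0, -0.4, 0.1], "rot": [0, 0, 0], "hand": 0},
  {"xyz": [0, -0.4, 0.15], "rot": [0, 0, 0], "hand": 0},
  {"xyz": [0, -0.4, 0.2], "rot": [0, 0, 0], "hand": 0},
  {"xyz": [0, -0.4, 0.25], "rot": [0, 0, 0], "hand": 0},
])

```text
time: 5.3
tcp_pos: [0.4831, 0.0295, 0.2308]
tcp_rot: [-3.141, 0.0, 1.587]
wrist_force: [0.1, 0.0, -0.7]
grip_width: 0.0
```

```bash
python3 look.py b wrist scene
```

```text
5.3 [0.4831 0.0295 0.2308] [-3.141  0.     1.587] [ 0.1  0.  -0.7] 0.0
wrist red [195, 232, 55, 57, 2490] [222.9 258.1]
wrist blue [172, 33, 131, 250, 22905] [231.7 136. ]
wrist blue [340, 35, 63, 18, 519] [364.9  41.8]
wrist blue [368, 70, 63, 221, 7534] [400.3 166.2]
wrist blue [507, 161, 53, 176, 4526] [538.8 256.4]
scene red pt [0.46   0.0186 0.253 ]
scene grip 137 [0.6311 0.03   0.2572] [ 0.622 -0.013  0.249] [0.638 0.081 0.261]
```

Emit:
send_rows([
  {"xyz": [0, -0.4, 0.25], "rot": [0, 0, 0], "hand": 0},
  {"xyz": [0, -0.4, 0.3], "rot": [0, 0, 0], "hand": 0},
  {"xyz": [0, -0.4, 0.35], "rot": [0, 0, 0], "hand": 0},
  {"xyz": [0, -0.3, 0.4], "rot": [0, 0, 0], "hand": 0},
  {"xyz": [0, 0, 0], "rot": [0, 0, 0], "hand": 0},
])

```text
time: 5.9
tcp_pos: [0.4453, 0.0286, 0.1977]
tcp_rot: [-3.139, 0.0, 1.587]
wrist_force: [-0.1, -0.2, -0.3]
grip_width: 0.0
```

```bash
python3 look.py c wrist scene
```

```text
5.9 [0.4453 0.0286 0.1977] [-3.139  0.     1.587] [-0.1 -0.2 -0.3] 0.0
wrist red [229, 183, 31, 39, 948] [242.6 202.3]
wrist blue [197, 25, 149, 264, 26801] [261.4 132.6]
wrist blue [380, 31, 77, 20, 639] [413.7  40.1]
wrist blue [435, 88, 37, 187, 3777] [453.9 153.7]
scene red [277, 204, 7, 5, 17] [279.4 205.4]
scene red pt [0.4205 0.0245 0.1136]
scene grip 136 [0.6313 0.0296 0.2568] [ 0.621 -0.013  0.247] [0.64  0.082 0.263]
```

View pics/wrist_c.png

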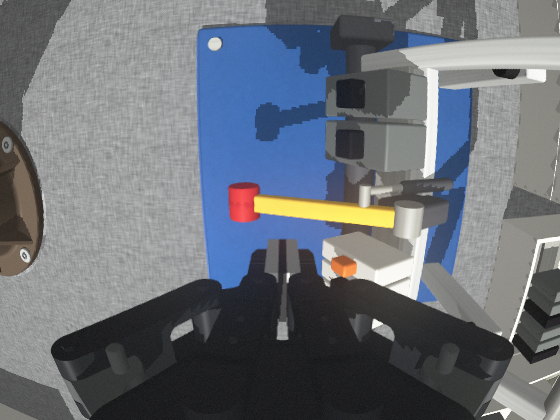

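The leg has swung over: red foot at (243,202), hub at (408,218). I'll check the foot position against the fully-down prediction.

```bash
python3 - <<'E'
from h import *
s=bot.state(); p,d=bot.snapshot("wrist"); H=hsv(p)
r=((H[...,0]<6)|(H[...,0]>172))&(H[...,1]>150)&(H[...,2]>90)
_,_,st,ce=cv2.connectedComponentsWithStats(r.astype(np.uint8)); i=1+st[1:,4].argmax(); u,v=ce[i]; print(u,v)
for k in(1.7,1.9,2.0,2.09):
    a=.131-k; f=np.array([.0089+.12*np.sin(a),0,.1481+.12*np.cos(a)]); q=[.518+f[0],.0315+.018*f[0],f[2]]
    print(k,np.round(q,4),wpix(np.array(q),s).round(1))
p,d=bot.snapshot("scene"); H=hsv(p); r=((H[...,0]<6)|(H[...,0]>172))&(H[...,1]>130)&(H[...,2]>80); r[:180]=0;r[235:]=0;r[:,:255]=0;r[:,310:]=0
vv,uu=np.nonzero(r); print(tri(wray(u,v,s),ray("scene",uu.mean(),vv.mean())),r.sum())
E
```

```text
240.29189189189188 202.24648648648648
1.7 [0.4069 0.0295 0.1483] [217.4 218.9]
1.9 [0.4092 0.0295 0.1245] [226.9 208.4]
2.0 [0.4122 0.0296 0.1128] [233.4 204. ]
2.09 [0.4158 0.0297 0.1027] [239.9 200.4]
(array([0.4158954 , 0.02851244, 0.10623664]), np.float64(0.0018118417098926044)) 22
```

The foot sits at k = 2.09 by the wrist view, triangulated to (0.416, 0.029, 0.106), so it is fully home. Next, retreat upward, open, and go over the grip.

Emit:
send_rows([
  {"xyz": [0, 0.5, -1], "rot": [0, 0, 0], "hand": 0},
  {"xyz": [0, 0.5, -1], "rot": [0, 0, 0], "hand": 0},
  {"xyz": [0, 0.5, -1], "rot": [0, 0, 0], "hand": 1},
  {"xyz": [0, 0.5, -1], "rot": [0, 0, 0], "hand": 1},
  {"xyz": [0, 0.5, -1], "rot": [0, 0, 0], "hand": 1},
])

```text
time: 6.6
tcp_pos: [0.5102, 0.0298, 0.3254]
tcp_rot: [3.141, -0.0, 1.586]
wrist_force: [-0.1, 0.0, 0.1]
grip_width: 0.0433
```

Emit:
send_rows([
  {"xyz": [0.05, 0.95, -0.1], "rot": [0, 0, 0], "hand": 1},
  {"xyz": [0.05, 0.95, -0.1], "rot": [0, 0, 0], "hand": 1},
  {"xyz": [0.05, 0.95, -0.1], "rot": [0, 0, 0], "hand": 1},
  {"xyz": [0.05, 0.95, -0.1], "rot": [0, 0, 0], "hand": 1},
  {"xyz": [0.05, 0.95, -0.1], "rot": [0, 0, 0], "hand": 1},
])

```text
time: 7.1
tcp_pos: [0.6293, 0.0378, 0.3366]
tcp_rot: [3.141, -0.0, 1.586]
wrist_force: [-0.1, 0.5, -0.1]
grip_width: 0.0856
```

Emit:
send_rows([
  {"xyz": [0, 0, 0], "rot": [0, 0, 0], "hand": 1},
  {"xyz": [0, 0, 0], "rot": [0, 0, 0], "hand": 1},
])

```text
time: 7.3
tcp_pos: [0.6281, 0.0381, 0.336]
tcp_rot: [-3.141, -0.001, 1.587]
wrist_force: [-1.2, -0.7, -0.0]
grip_width: 0.0854
```

```bash
python3 look.py d wrist; python3 - <<'E'
from h import *
s=bot.state()
for x in(.625,.6275,.630): print(x,wpix(np.array([x,.033,.248]),s).round(1))
E
```

```text
7.3 [0.6281 0.0381 0.336 ] [-3.141e+00 -1.000e-03  1.587e+00] [-1.2 -0.7 -0. ] 0.0854
wrist red [108, 168, 18, 22, 264] [115.5 178.9]
wrist red [119, 361, 18, 10, 126] [127.  365.4]
wrist blue [224, 55, 79, 222, 10998] [266.  182.9]
wrist blue [109, 61, 84, 115, 6428] [142.8 115.5]
wrist blue [117, 186, 78, 75, 3459] [146.  220.1]
0.625 [276.9 211.5]
0.6275 [280.2 211.6]
0.63 [283.6 211.6]
```

View pics/wrist_d.png

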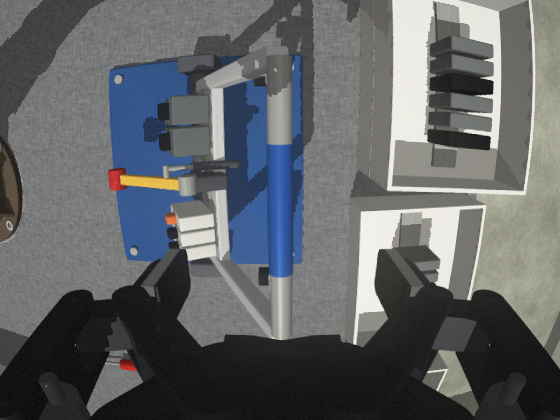

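Wrist view: the grip is centred on column 280, rows 144–276, between the open jaws, and the kickstand is down at (115,179). Descend and close.

Emit:
send_rows([
  {"xyz": [-0.16, 0, 0.9], "rot": [0, 0, 0], "hand": 1},
  {"xyz": [0, 0, 0.9], "rot": [0, 0, 0], "hand": 1},
  {"xyz": [0, 0, 0.9], "rot": [0, 0, 0], "hand": 1},
  {"xyz": [0, 0, 0.9], "rot": [0, 0, 0], "hand": 1},
  {"xyz": [0, 0, 0.65], "rot": [0, 0, 0], "hand": 1},
])

```text
time: 7.85
tcp_pos: [0.6267, 0.0335, 0.2291]
tcp_rot: [-3.141, 0.001, 1.586]
wrist_force: [-0.0, -0.4, 0.3]
grip_width: 0.0855
```

Emit:
send_rows([
  {"xyz": [0, 0, 0], "rot": [0, 0, 0], "hand": 0.4},
  {"xyz": [0, 0, 0], "rot": [0, 0, 0], "hand": 0.4},
  {"xyz": [0, 0, 0], "rot": [0, 0, 0], "hand": 0.4},
  {"xyz": [0, 0, 0], "rot": [0, 0, 0], "hand": 0.4},
  {"xyz": [0, 0, 0], "rot": [0, 0, 0], "hand": 0.4},
])

```text
time: 8.35
tcp_pos: [0.6283, 0.034, 0.2309]
tcp_rot: [3.14, -0.0, 1.587]
wrist_force: [0.4, 0.0, -0.5]
grip_width: 0.0338
```

```bash
python3 look.py e wrist
```

```text
8.35 [0.6283 0.034  0.2309] [ 3.14  -0.     1.587] [ 0.4  0.  -0.5] 0.0338
wrist red [59, 183, 22, 28, 380] [ 67.3 196.7]
wrist blue [203, 34, 106, 307, 16919] [261.8 204. ]
wrist blue [70, 45, 97, 150, 8353] [106.4 115.3]
wrist blue [81, 206, 64, 84, 3413] [110.4 245.4]
```

View pics/wrist_e.png

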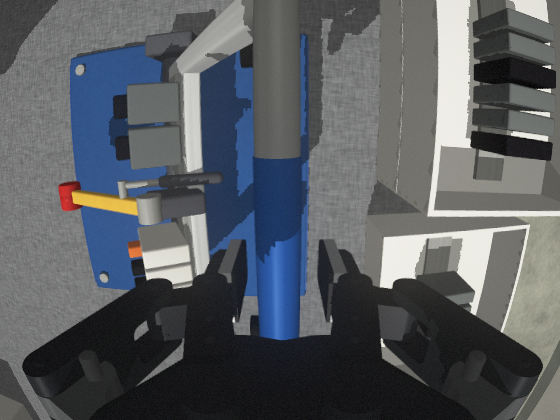

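The bar sits between the pads (bar columns 258–300, pads at 245 and 320). Close fully.

Emit:
send_rows([
  {"xyz": [0, -0.05, 0.05], "rot": [0, 0, 0], "hand": 0.2},
  {"xyz": [0, 0, 0], "rot": [0, 0, 0], "hand": 0.1},
  {"xyz": [0, 0, 0], "rot": [0, 0, 0], "hand": 0},
  {"xyz": [0, 0, 0], "rot": [0, 0, 0], "hand": 0},
  {"xyz": [0, 0, 0], "rot": [0, 0, 0], "hand": 0},
])

```text
time: 8.9
tcp_pos: [0.6266, 0.0339, 0.2291]
tcp_rot: [3.142, 0.0, 1.587]
wrist_force: [-2.1, -0.4, 5.3]
grip_width: 0.0172
```

```bash
python3 look.py f scene; python3 -c "
from station import bot; print(bot.state()['qpos'].round(2))"
```

```text
8.9 [0.6266 0.0339 0.2291] [3.142 0.    1.587] [-2.1 -0.4  5.3] 0.0172
scene red [277, 204, 7, 5, 17] [279.4 205.4]
scene red pt [0.4194 0.0257 0.1142]
scene grip 85 [0.632  0.0102 0.2577] [ 0.584 -0.014  0.249] [0.667 0.08  0.365]
[ 0.23  0.51 -0.56  1.53  0.28  1.19 -0.36]
```

Gripped. The hinge-to-grasp geometry gives a lean of 0.481 and radius 0.2346, consistent with the spec. Now I'll rotate rigidly about the hinge, 0.024 rad per row.

Emit:
send_rows([
  {"xyz": [0, -0.18, -0.1], "rot": [-0.17, 0, 0], "hand": 0},
  {"xyz": [0, -0.18, -0.1], "rot": [-0.17, 0, 0], "hand": 0},
  {"xyz": [0, -0.18, -0.1], "rot": [-0.17, 0, 0], "hand": 0},
  {"xyz": [0, -0.18, -0.1], "rot": [-0.17, 0, 0], "hand": 0},
  {"xyz": [0, -0.18, -0.1], "rot": [-0.17, 0, 0], "hand": 0},
])

```text
time: 9.45
tcp_pos: [0.604, 0.0334, 0.2405]
tcp_rot: [3.021, 0.0, 1.586]
wrist_force: [0.9, 0.5, 1.9]
grip_width: 0.0175
```

```bash
cat > arc.py <<'E'
from h import *
s=bot.state(); M=R.from_euler("xyz",s["tcp_rot"]).as_matrix(); g=s["tcp_pos"]-.0187*M[:,2]; v=g-[.518,.0315,.04]
print(s["time"],"grasp",g.round(4),"lean",np.arctan2(v[0],v[2]).round(4),"rad",np.hypot(v[0],v[2]).round(4),"F",s["wrist_force"].round(1),"tq",s["wrist_torque"].round(2),"w",round(float(s["grip_width"]),4),"tilt",np.arctan2(-M[0,2],-M[2,2]).round(3),"q",s["qpos"].round(2))
E
python3 arc.py
```

```text
9.45 grasp [0.6017 0.0334 0.259 ] lean 0.3652 rad 0.2345 F [0.9 0.5 1.9] tq [-0.12 -0.08  0.05] w 0.0175 tilt -0.121 q [ 0.27  0.39 -0.58  1.69  0.28  1.02 -0.38]
```

Emit:
send_rows([
  {"xyz": [0, -0.18, -0.1], "rot": [-0.17, 0, 0], "hand": 0},
  {"xyz": [0, -0.18, -0.1], "rot": [-0.17, 0, 0], "hand": 0},
  {"xyz": [0, -0.18, -0.1], "rot": [-0.17, 0, 0], "hand": 0},
  {"xyz": [0, -0.18, -0.1], "rot": [-0.17, 0, 0], "hand": 0},
  {"xyz": [0, -0.18, -0.1], "rot": [-0.17, 0, 0], "hand": 0},
])

```text
time: 9.95
tcp_pos: [0.5797, 0.0329, 0.2492]
tcp_rot: [2.902, 0.0, 1.586]
wrist_force: [-0.4, -0.6, 2.7]
grip_width: 0.0175
```

Emit:
send_rows([
  {"xyz": [0, -0.18, -0.1], "rot": [-0.17, 0, 0], "hand": 0},
  {"xyz": [0, -0.18, -0.1], "rot": [-0.17, 0, 0], "hand": 0},
  {"xyz": [0, -0.18, -0.1], "rot": [-0.17, 0, 0], "hand": 0},
  {"xyz": [0, -0.18, -0.1], "rot": [-0.17, 0, 0], "hand": 0},
  {"xyz": [0, -0.18, -0.1], "rot": [-0.17, 0, 0], "hand": 0},
])

```text
time: 10.45
tcp_pos: [0.5546, 0.0323, 0.255]
tcp_rot: [2.783, 0.0, 1.586]
wrist_force: [0.3, -1.6, 3.9]
grip_width: 0.0172
```

```bash
python3 arc.py
```

```text
10.45 grasp [0.548  0.0322 0.2725] lean 0.1285 rad 0.2345 F [ 0.3 -1.6  3.9] tq [-0.36  0.32 -0.08] w 0.0172 tilt -0.358 q [ 0.35  0.17 -0.61  1.98  0.28  0.69 -0.41]
```

Emit:
send_rows([
  {"xyz": [0, -0.18, -0.1], "rot": [-0.17, 0, 0], "hand": 0},
  {"xyz": [0, -0.18, -0.1], "rot": [-0.17, 0, 0], "hand": 0},
  {"xyz": [0, -0.18, -0.1], "rot": [-0.17, 0, 0], "hand": 0},
  {"xyz": [0, -0.18, -0.1], "rot": [-0.17, 0, 0], "hand": 0},
  {"xyz": [0, -0.14, -0.08], "rot": [-0.14, 0, 0], "hand": 0},
])

```text
time: 10.95
tcp_pos: [0.53, 0.0318, 0.2577]
tcp_rot: [2.669, 0.001, 1.586]
wrist_force: [-0.7, -2.8, 5.3]
grip_width: 0.0175
```

Emit:
send_rows([
  {"xyz": [0, -0.07, -0.04], "rot": [-0.07, 0, 0], "hand": 0},
  {"xyz": [0, 0, 0], "rot": [0, 0, 0], "hand": 0},
  {"xyz": [0, 0, 0], "rot": [0, 0, 0], "hand": 0},
  {"xyz": [0, 0, 0], "rot": [0, 0, 0], "hand": 0},
  {"xyz": [0, 0, 0], "rot": [0, 0, 0], "hand": 0},
])

```text
time: 11.45
tcp_pos: [0.5283, 0.0317, 0.2578]
tcp_rot: [2.66, 0.001, 1.586]
wrist_force: [-1.7, -3.3, 4.8]
grip_width: 0.0174
```

```bash
python3 arc.py; python3 look.py g top scene wrist
```

```text
11.45 grasp [0.5196 0.0316 0.2744] lean 0.0069 rad 0.2344 F [-1.7 -3.3  4.8] tq [-0.53  0.43 -0.17] w 0.0174 tilt -0.482 q [ 0.37  0.06 -0.62  2.14  0.28  0.5  -0.44]
11.45 [0.5283 0.0317 0.2578] [2.660e+00 1.000e-03 1.586e+00] [-1.7 -3.3  4.8] 0.0174
top grip 183 [0.5163 0.0134 0.2821] [ 0.409 -0.017  0.274] [0.534 0.08  0.496]
scene red pt [0.3989 0.0207 0.058 ]
scene grip 89 [0.5251 0.016  0.2827] [ 0.515 -0.015  0.275] [0.533 0.078 0.288]
wrist red [57, 182, 24, 29, 444] [ 67.  195.4]
wrist blue [33, 39, 129, 276, 21583] [ 87.6 162.7]
wrist blue [205, 42, 101, 299, 17020] [255.7 200.4]
```

View pics/scene_g.png

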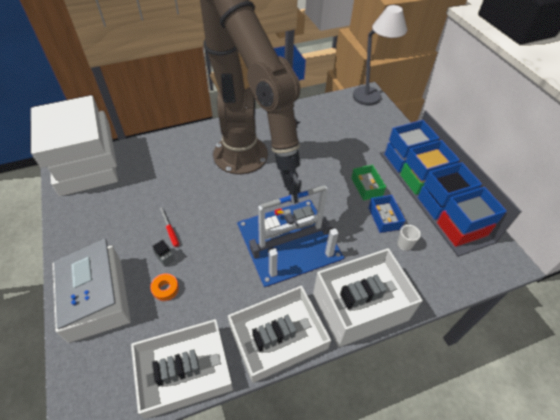

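View pics/wrist_g.png

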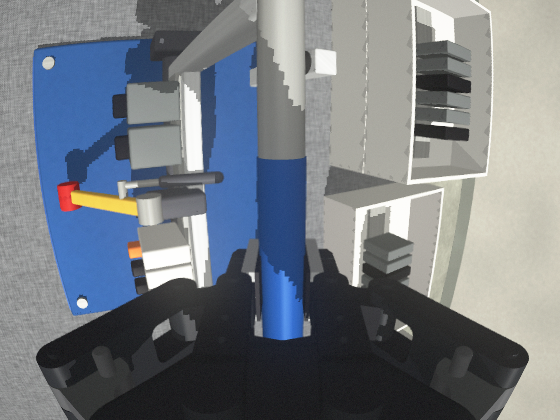

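The frame is upright with the kickstand at the same place relative to the tool (foot at (67,195)), and the bystanders sit where they were. Last stillness check, then hand in.

Emit:
send_rows([
  {"xyz": [0, 0, 0], "rot": [0, 0, 0], "hand": 0},
  {"xyz": [0, 0, 0], "rot": [0, 0, 0], "hand": 0},
  {"xyz": [0, 0, 0], "rot": [0, 0, 0], "hand": 0},
])

```text
time: 11.9
tcp_pos: [0.5283, 0.0317, 0.2578]
tcp_rot: [2.66, 0.001, 1.586]
wrist_force: [-1.7, -3.4, 5.8]
grip_width: 0.0173
```

```bash
python3 arc.py; python3 -c "
from station import bot
print(abs(bot.state()['joint_vel']).max()); print(bot.sign_off())"
```

```text
11.9 grasp [0.5196 0.0316 0.2744] lean 0.007 rad 0.2344 F [-1.7 -3.4  5.8] tq [-0.5   0.48 -0.17] w 0.0173 tilt -0.482 q [ 0.37  0.06 -0.62  2.14  0.28  0.5  -0.44]
0.0009647819015432288
the job is handed in; nothing more can be done
None
```

The kickstand is flipped fully down and the frame stands upright, with the gripper still holding the blue grip. I handed the job in at about 11.9 s.

- **Kickstand:** I pushed it over centre with shut fingers while the frame still leaned on its rest; the frame did not move. The wrist view matched the fully-down angle of 2.09 rad. Triangulation put the foot at z 0.106 m against 0.103 m expected.
- **Frame:** I gripped the bar and rotated the tool with the frame about the hinge. The lean computed from the hand position is 0.007 rad. The foot's top measured 0.058 m above the bench, against about 0.056 m expected when upright.
- **Hold:** The joints were still (under 0.001 rad/s) and the wrist force was about 7 N.
- **Surroundings:** The bystanders look undisturbed in the last scene view. I judged that by eye and did not measure them.
- **Disagreement:** The fingers read 17.3 mm on the 19 mm bar. The grip did not slip during the pull.

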